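# Hang a lipped parts bin on the louver rail and press it home

## Task

Hang the blue parts bin on the bench rack: lift its rear lip over the aluminium louver rail, lower it so the lip drops behind the rail and rests across the red lock tab in the middle, then press the bin down until the tab is fully home, flush with the rail, and let go with the bin hanging there. Feel for the rail, whose clamped height varies, and press gently (about 9 N does it; never load the rack with more than 18 N); do not knock the glue bottle, the yellow tape or the screwdriver about.

Things in the scene. Friction and masses are not known exactly. Their poses are not given: they have to be found in the camera images.
- bin: Blue open parts bin, loose on the table, 0.18 to 0.29 kg. 95 (x) x 72 (y) x 55 mm high, walls 3 mm, empty. Origin: centre of its underside; z up; +x to the rear, where the lip is; blank card on the front (-x). Hung right, its x is parallel to the rack's x and its origin lies in the rack's frame at x = -62 mm, y = 0, z = rail top - 55 mm.
- bin_grip (a point): Middle of the bin's blue grip web, 17.5 mm to +x and 70 mm above the bin's origin. The web is 10 mm thick (x), 44 mm wide (y), rises 30 mm above the rim to z = 85 mm. Compartments beside it are open: 27 mm free behind it, 57 mm in front. Pinch it across its thickness from above, firmly (50 N).
- bin_lip (a point): Bottom edge of the bin's lip, at x = 59, y = 0, z = 43 mm of the bin. From the rear wall's top (outer face x = 47.5) a flat bridge runs back, underside z = 55, top z = 59 mm; at its end the lip, 3.5 mm thick, 70 mm wide, hangs 12 mm down. Gap between wall and lip: 10 mm; the rail strip goes in it.
- rack: Fixed grey bench rack 250 mm wide; two dark posts at y = +-104 mm, tops at z = 185 mm, and a black screw knob on each (22 mm out to the front, -x). Origin on the table under the rack's middle; z up; its front faces its own -x. The aluminium louver rail between the posts is clamped at a height that varies.
- rail_nominal (a point): Point fixed on the rack (no visible mark) at x = -10, y = 0, z = 150 mm: middle of the rail's top edge AT NOMINAL HEIGHT. The true top edge is unmeasured, anywhere from z = 130 to 170 mm; it stays put under allowed loads. Rail: upright strip 5 mm thick (x = -12.5 to -7.5), 190 mm long; open slot behind it 19 mm wide, 27 mm deep. A rest bar 40 mm lower, in the same plane, backs the bin.
- lock_tab (a joint): Red tab, 30 mm wide (y), 4 mm thick, in the middle (y = 0) of the rail's top edge; moves straight down; value in m. 0 = up, 5 mm proud of the rail; 0.005 = flush, home (the bin's bridge then sits on the rigid rail). Friction of 7 N holds it wherever it is; no spring; the bin's weight alone does not move it.
- glue_bottle: White glue bottle with red cap, 34 mm diameter, 100 mm tall, standing loose; origin at the centre of its underside. To be left alone.
- tape_yellow: Roll of yellow tape, 64 mm across, 19 mm high, lying loose; origin at the centre of its underside. To be left alone.
- screwdriver: Red-handled screwdriver 191 mm long, lying loose on the table; origin at the middle of its underside, its length along its y. To be left alone.
Things that resemble listed ones, but are neither listed nor needed, are in the scene too. Several things have the shape of the bin; the one meant has the colours described above.

How it is judged (in metres and radians):
On the way, in this order (a step that is already met when the one before it is completed fails the run):
1. the bin's lip is over the rail and touches the rack, the lock tab still up (x of bin in the frame of rack between -0.075 and -0.05 m and y of bin in the frame of rack between -0.015 and 0.015 m and z of bin in the frame of rack between 0.06 and 0.13 m and x of bin_lip in the frame of rack above -0.01 m and angle between the x axis of bin and the x axis of rack, either way round below 0.25 rad and value of joint lock_tab below 0.003 m and contact force between bin and rack above 0.3 N), for 0.02 s.
2. the bin is pressed down until the lock tab is home (x of bin in the frame of rack between -0.075 and -0.05 m and y of bin in the frame of rack between -0.015 and 0.015 m and z of bin in the frame of rack between 0.06 and 0.13 m and x of bin_lip in the frame of rack above -0.01 m and angle between the x axis of bin and the x axis of rack, either way round below 0.25 rad and value of joint lock_tab above 0.004 m), for 0.1 s.
At the end, for the whole second after the job is handed in: Bin released, at rest on the rail: origin 50 to 75 mm in front of the rack's, within 15 mm sideways, 60 to 130 mm up; lip behind the rail; x axes within 0.25 rad; tilt under 0.22 rad; bearing on the rack with over 1 N; lock tab down more than 4 of its 5 mm (all of step 2 and angle between bin's own z axis and vertical below 0.22 rad and contact force between bin and rack above 1 N and linear speed of bin below 0.02 m/s); the robot touches nothing.
It fails at once if the bin loads the rack with more than 18 N (contact force between bin and rack above 18 N).
It fails at once if the robot presses on the rack with more than 18 N (contact force between the arm and rack above 18 N).
It fails at once if the glue bottle is moved more than 30 mm (distance of glue_bottle from where it was at the start of the episode above 0.03 m).
It fails at once if the yellow tape roll is moved more than 30 mm (distance of tape_yellow from where it was at the start of the episode above 0.03 m).
It fails at once if the screwdriver is moved more than 30 mm (distance of screwdriver from where it was at the start of the episode above 0.03 m).
It also fails if it takes over 54 s, if anything falls off the work surface, if the arm or the gripper's body presses on something with over 40 N, if the wrist force passes 120 N, or if a joint passes its speed limit or range.

## Robot

A 6-joint arm with a two-finger parallel gripper is mounted at the origin on the work surface; the furniture and walls round the work are solid. World frame = base frame: x ahead of the robot, y to its left, z up, the work surface at z = 0. Lengths are in mm, angles in degrees, forces in N, time in s.
With the tool pointing down it reaches from about 425 to 950 mm from the base axis. Payload 14.7 kg.
Tool frame: the origin (TCP) lies between the finger pads; the fingertips stand 22 mm ahead of it and the grasp point (between the pads) lies 3 mm ahead of it (robot.tcp_to_tips is the distance from the TCP to the fingertips, in mm); z points along the fingers, y is the line along which they close (so a half turn about z gives the same grasp; the last joint's range is limited). The gripper opens to 85 mm and grips with 20 to 120 N. Pads are 22 mm wide; open, the fingers measure 114 mm over their backs; the gripper's body (76 mm by 85 mm) begins 54 mm behind the grasp point. The pads swing forward as they close: fully open they stand 13 mm farther back than shut.
Start: joints at [62.59, 27.513, 91.461, -0, 61.026, -2.67], TCP at [272.005, 590.344, 253.297] pointing down, gripper open.
Joint ranges: [-157.49, 157.49], [-46.99, 117.5], [13.45, 153.17], [-89.5, 269.5], [5.16, 153.95], [-167.48, 167.48]. Speed limits (degrees/s): [108.29, 108.29, 136.94, 172.46, 172.46, 172.46].

## Interface

Orientations are given as a 3x3 rotation matrix whose columns are the frame's x, y, z axes.
In Python, from workcell import readout, capture, camera_model, job, robot gives the robot as it stands. The module is installed in compiled form; this text tells all that it offers.
- The arm moves only by the tool send_rows, never from a script. Its argument "series" is one flat list of numbers, 7 for each row, row after row: the finger opening in mm, from 0 to 85.4, then the shift along the tool's x, y, z in mm, then the turn, a rotation vector about the tool's x, y, z in degrees. A call has exactly 8 rows; each row is the pose to reach, as a shift and turn from the pose commanded when the call began, along the tool's axes at that moment; what a row does not reach only later rows make up. A row lasts 1/12 s, in which the tool goes at most 41.7 mm and 7.16 degrees, less where a joint would pass 70% of its speed; a pose out of reach is approached as far as the arm can. A call with a gripper value outside its range is refused whole. The fingers move at their own pace and stop on an object; the grip force is fixed at half the most. Time passes only in rows, so rows that repeat a pose let the fingers close, or fill a call up. It gives the time, the measured TCP pose, the force, the opening and the grip force at its end, in the units of the state.
- readout.read_state(): the state, without advancing time (a new reading comes with each control period).
- capture(name): name is "side" or "top" or "wrist"; returns the picture (420x560x3 uint8, red, green, blue); there is no depth.
- camera_model(name): a dict with "intrinsics" (3x3 intrinsics, pixels), "D" ([k1, k2, p1, p2, k3] as OpenCV has them; the pictures are not rectified), "camera_from_world" (4x4, takes a point from world to camera coordinates); the wrist camera has in their place "hand_eye" (4x4, takes a point from camera to tool coordinates, whose origin is the TCP and whose axes are the flange's). Camera axes: x right, y up, looking along -z (the intrinsics and any distortion apply to the point x, -y, -z); pixel columns grow to the right and rows downward; lengths in mm; the calibration is good to about 2 mm. A picture is of the moment at which its call begins: read the wrist's pose just before it. camera_model takes no time and is no camera call.
- job.job_done(): hands the job in; it is judged then, once.
The state is a dict: "clock": time; "joints": joint angles; "qd": joint speeds; "joint_efforts": joint torques, N m; "tool_pos": TCP position; "tool_rot": TCP orientation; "contact_force": force on the tool from outside, world axes, zero at the start; "torque": the same for the moment, N m; "opening": finger opening in mm; "grip_force": force on a finger pad.
Only numpy, scipy, OpenCV 4.12 (cv2) and the standard library are available. Lean on these libraries where they do the work, as an engineer would, in place of code of your own. Each camera call takes 0.05 s, during which the arm holds its last target. There are 200 camera calls.

## Working session

There is one attempt and no reset: what is moved stays moved. The work goes in short steps, Python scripts to look and compute and a tool call to move; the robot and the scene stay as the last step left them, time stands still between calls to the robot, and variables do not carry over. Pictures are saved under pics/ and viewed, at most 10 in all, crops included, and the job is handed in when it is done.

Besides the shell and the picture viewer there is one more tool, called after "Emit:" in YAML: its name, and indented under it one key for each argument. send_rows: Moves the arm, as the interface text tells. Its arguments: {"type":"object","properties":{"series":{"type":"array"}},"required":["series"]}

```bash
mkdir -p pics
cat > h.py <<'E'
import numpy as np, cv2
from workcell import readout, capture, camera_model, job, robot
def snap(n,f):
    s=readout.read_state(); im=capture(n); cv2.imwrite('pics/'+f,im[:,:,::-1]); return s,im
def ray(n,uv,s=None):
    c=camera_model(n); K=np.array(c['intrinsics']);D=np.array(c['D'],float)
    p=cv2.undistortPoints(np.array(uv,float).reshape(-1,1,2),K,D)[:,0]
    d=np.c_[p[:,0],-p[:,1],-np.ones(len(p))]
    if n=='wrist':
        T=np.eye(4);T[:3,:3]=s['tool_rot'];T[:3,3]=s['tool_pos'];M=T@np.array(c['hand_eye'])
    else: M=np.linalg.inv(np.array(c['camera_from_world']))
    return M[:3,3], d@M[:3,:3].T
def plane(n,uv,z,s=None):
    o,d=ray(n,uv,s); return o+d*((z-o[2])/d[:,2])[:,None]
def tri(o1,d1,o2,d2):
    A=np.c_[d1,-d2]; t=np.linalg.lstsq(A,o2-o1,rcond=None)[0]
    a=o1+d1*t[0];b=o2+d2*t[1]; return (a+b)/2,np.linalg.norm(a-b)
E
python3 - <<'E'
from h import *
s,a=snap('top','top0.png');_,b=snap('side','side0.png')
print({k:np.round(v,2).tolist() for k,v in s.items()})
for n in('top','side'):
    print(n,np.round(ray(n,[[280,210]]),2), [ (x,v) for x,v in camera_model(n).items() if x!='camera_from_world'])
print(camera_model('wrist')['hand_eye'])
E
```

```text
{'clock': 0.0, 'joints': [62.59, 27.55, 91.5, -0.0, 61.02, -2.67], 'qd': [-0.06, -0.06, 0.06, -0.06, 0.05, 0.06], 'joint_efforts': [0.0, -95.06, -43.02, -0.0, 0.01, 0.0], 'tool_pos': [271.83, 590.0, 252.68], 'tool_rot': [[-0.91, 0.42, -0.0], [0.42, 0.91, -0.0], [0.0, -0.0, -1.0]], 'contact_force': [0.36, 0.62, -0.58], 'torque': [0.02, -0.02, 0.03], 'grip_force': 0.0, 'opening': 85.88}Traceback (most recent call last):
  File "<stdin>", line 5, in <module>
    return _wrapfunc(a, 'round', decimals=decimals, out=out)
    return _wrapit(obj, method, *args, **kwds)
    conv = _array_converter(obj)
ValueError: setting an array element with a sequence. The requested array has an inhomogeneous shape after 1 dimensions. The detected shape was (2,) + inhomogeneous part.
```

View pics/top0.png

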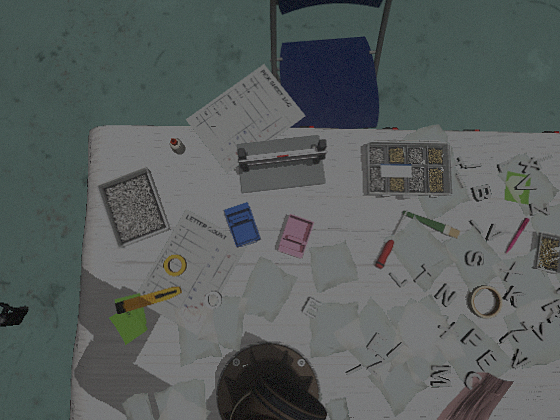

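View pics/side0.png

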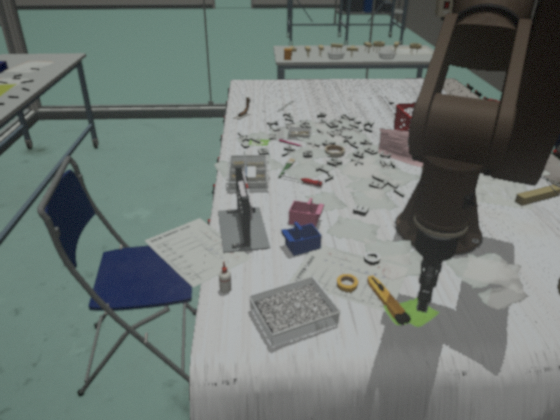

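The top view shows the blue bin at about (242,225) and a pink bin of the same shape at (294,235). The rack is at (281,160), glue bottle (177,146), tape (175,265) and screwdriver (390,240). The description says a blue bin with a blank card, so it should be the one at (242,225), which I'll confirm in a crop.

Run:
```python
from h import *
a=cv2.imread('pics/top0.png');b=cv2.imread('pics/side0.png')
A=cv2.resize(a[125:265,160:340],None,fx=4,fy=4,interpolation=cv2.INTER_CUBIC)
A=cv2.convertScaleAbs(A,alpha=1.7); cv2.imwrite('pics/c1.png',A)
for n in('top','side'):
    o,d=ray(n,[[280,210]]); print(n,o.round(),d.round(3),np.diag(camera_model(n)['intrinsics']))
print(np.round(camera_model('wrist')['hand_eye'],2).tolist(),camera_model('wrist')['intrinsics'])
print(plane('top',[[242,225],[294,235],[281,160],[177,146],[175,265],[385,255]],30).round())
```

```text
top [ 370.   -6. 1161.] [[ 0.126 -0.02  -0.992]] [398.32454302 398.32454302   1.        ]
side [ 601. 1294.  887.] [[-0.044 -0.85  -0.526]] [470.72659055 470.72659055   1.        ]
[[0.0, 0.96, 0.29, 73.36], [1.0, -0.0, 0.0, -0.87], [0.0, 0.29, -0.96, -119.57], [0.0, 0.0, 0.0, 1.0]] [[375.85308699   0.         279.4136292 ]
 [  0.         375.85308699 206.36458357]
 [  0.           0.           1.        ]]
[[ 469.   80.   30.]
 [ 443.  -69.   30.]
 [ 661.  -30.   30.]
 [ 698.  274.   30.]
 [ 355.  265.   30.]
 [ 388. -328.   30.]]
```

View pics/c1.png

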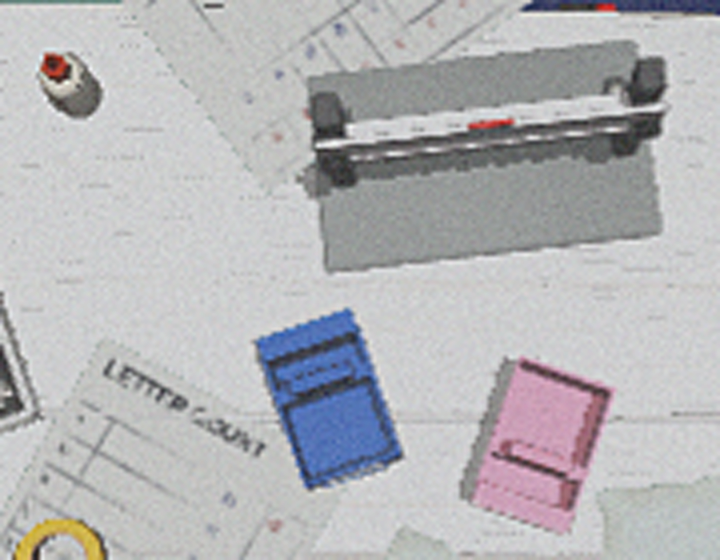

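Emit:
send_rows:
  series: [85, -60, -50, -20, 0, 0, 6, 85, -456, -373, -77, 0, 0, 46, 85, -456, -373, -77, 0, 0, 46, 85, -456, -373, -77, 0, 0, 46, 85, -456, -373, -77, 0, 0, 46, 85, -456, -373, -77, 0, 0, 46, 85, -456, -373, -77, 0, 0, 46, 85, -456, -373, -77, 0, 0, 46]

```text
clock: 0.77
tool_pos: [416.6, 291.8, 298.9]
tool_rot: [[-0.325, 0.946, -0.0], [0.946, 0.325, -0.0], [-0.0, -0.0, -1.0]]
contact_force: [1.0, 0.0, -0.1]
opening: 85.0
grip_force: 0.0
```

Emit:
send_rows:
  series: [85, -256, 31, -31, 0, 0, 0, 85, -256, 31, -31, 0, 0, 0, 85, -256, 31, -31, 0, 0, 0, 85, -256, 31, -31, 0, 0, 0, 85, -256, 31, -31, 0, 0, 0, 85, -256, 31, -31, 0, 0, 0, 85, -256, 31, -31, 0, 0, 0, 85, -256, 31, -31, 0, 0, 0]

```text
clock: 1.43
tool_pos: [531.2, 59.6, 329.8]
tool_rot: [[-0.326, 0.945, 0.0], [0.945, 0.326, -0.0], [-0.001, 0.0, -1.0]]
contact_force: [-1.6, -0.0, 0.2]
opening: 85.1
grip_force: 0.0
```

Run:
```python
from h import *
import pickle
s,a=snap('wrist','w0.png'); pickle.dump((s,a),open('w0.pkl','wb'))
print(s['tool_pos'],s['clock'],s['contact_force'])
```

```text
[531.22078041  59.56201728 329.8391065 ] 1.4333 [-1.55365786 -0.00190719  0.20789728]
```

View pics/w0.png

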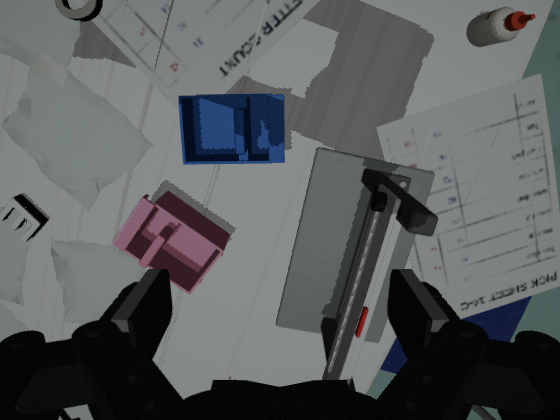

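The blue bin is at (232,128), with its lip to the right at x≈285, and its grip web is at about (241,130). The red tab is at (362,321) and the rail runs from (380,195) to (335,375). I'll take a second wrist view for parallax.

Emit:
send_rows:
  series: [85, 40, -8, 0, 0, 0, 0, 85, 80, -15, 0, 0, 0, 0, 85, 120, -20, 0, 0, 0, 0, 85, 120, -20, 0, 0, 0, 0, 85, 120, -20, 0, 0, 0, 0, 85, 120, -20, 0, 0, 0, 0, 85, 120, -20, 0, 0, 0, 0, 85, 120, -20, 0, 0, 0, 0]

```text
clock: 2.15
tool_pos: [471.8, 168.4, 329.7]
tool_rot: [[-0.329, 0.944, -0.0], [0.944, 0.329, -0.0], [-0.0, -0.0, -1.0]]
contact_force: [0.1, -0.7, -0.1]
opening: 85.0
grip_force: 0.0
```

Run:
```python
from h import *
import pickle
s,a=snap('wrist','w1.png'); pickle.dump((s,a),open('w1.pkl','wb'))
print(s['tool_pos'],s['clock'],s['contact_force'])
s0,a0=pickle.load(open('w0.pkl','rb'))
def feat(a):
    h=cv2.cvtColor(a,cv2.COLOR_RGB2HSV); out={}
    for k,lo,hi in(('blue',(100,110,30),(125,255,255)),('red',(0,150,60),(8,255,255))):
        m=cv2.morphologyEx(cv2.inRange(h,lo,hi),cv2.MORPH_OPEN,np.ones((3,3)))
        for c in cv2.findContours(m,0,1)[0]:
            if cv2.contourArea(c)>80: print(k,cv2.contourArea(c),[np.round(x,1).tolist() for x in cv2.minAreaRect(c)],cv2.boxPoints(cv2.minAreaRect(c)).round(1).tolist())
feat(a0);print();feat(a)
A=cv2.resize(a0[80:180,160:305],None,fx=4,fy=4,interpolation=2);B=a[:,:,:]
C=np.zeros((600,800,3),np.uint8);C[:420,:560]=a;
D=cv2.resize(a0[85:170,165:295],None,fx=4,fy=4,interpolation=2)
cv2.imwrite('pics/c2.png',cv2.convertScaleAbs(a[:,:,::-1],alpha=1.4))
```

```text
[471.79608472 168.42530149 329.67065956] 2.15 [ 0.05431593 -0.67894573 -0.05171025]
blue 455.0 [[396.6, 357.5], [19.1, 34.0], 27.8] [[380.20001220703125, 368.1000061035156], [396.1000061035156, 338.0], [413.0, 346.8999938964844], [397.1000061035156, 377.0]]
blue 1305.0 [[502.0, 324.4], [35.9, 67.7], 72.0] [[464.29998779296875, 317.79998779296875], [528.5999755859375, 296.79998779296875], [539.7000122070312, 331.0], [475.3999938964844, 351.8999938964844]]
blue 6950.5 [[231.0, 128.5], [69.0, 104.0], 90.0] [[179.0, 94.0], [283.0, 94.0], [283.0, 163.0], [179.0, 163.0]]
red 131.0 [[517.5, 20.0], [16.0, 13.0], 90.0] [[511.0, 12.0], [524.0, 12.0], [524.0, 28.0], [511.0, 28.0]]

blue 169.0 [[479.0, 410.5], [11.0, 20.0], 90.0] [[469.0, 405.0], [489.0, 405.0], [489.0, 416.0], [469.0, 416.0]]
blue 6456.5 [[253.5, 232.0], [72.0, 97.0], 90.0] [[205.0, 196.0], [302.0, 196.0], [302.0, 268.0], [205.0, 268.0]]
red 103.5 [[521.0, 147.0], [14.0, 12.0], 90.0] [[515.0, 140.0], [527.0, 140.0], [527.0, 154.0], [515.0, 154.0]]
```

View pics/c2.png

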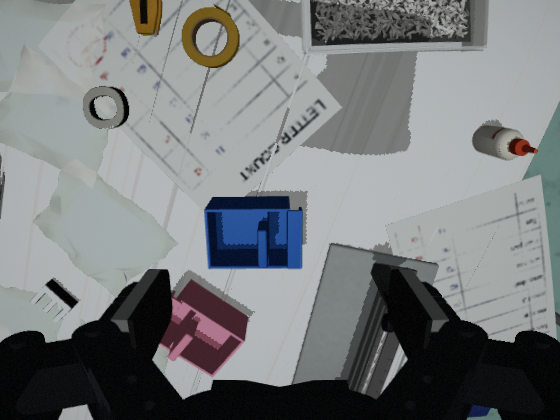

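Run:
```python
from h import *
import pickle
s0,a0=pickle.load(open('w0.pkl','rb'));s1,a1=pickle.load(open('w1.pkl','rb'))
def cr(a,x,y,w,h,f): return cv2.resize(a[y:y+h,x:x+w],None,fx=f,fy=f,interpolation=2)
C=np.zeros((600,800,3),np.uint8)
C[:300,:400]=cr(a0,170,85,133,100,3)[:300,:400] if 0 else np.pad(cr(a0,170,85,133,100,3),((0,0),(0,1),(0,0)))
C[300:,:400]=np.pad(cr(a1,190,180,133,100,3),((0,0),(0,1),(0,0)))
C[:,400:]=cr(a0,310,180,133,200,3)[:,:400] if 0 else np.pad(cr(a0,310,180,133,200,3),((0,0),(0,1),(0,0)))
cv2.imwrite('pics/c3.png',cv2.convertScaleAbs(C[:,:,::-1],alpha=1.5))
```

```text
(no output)
```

View pics/c3.png

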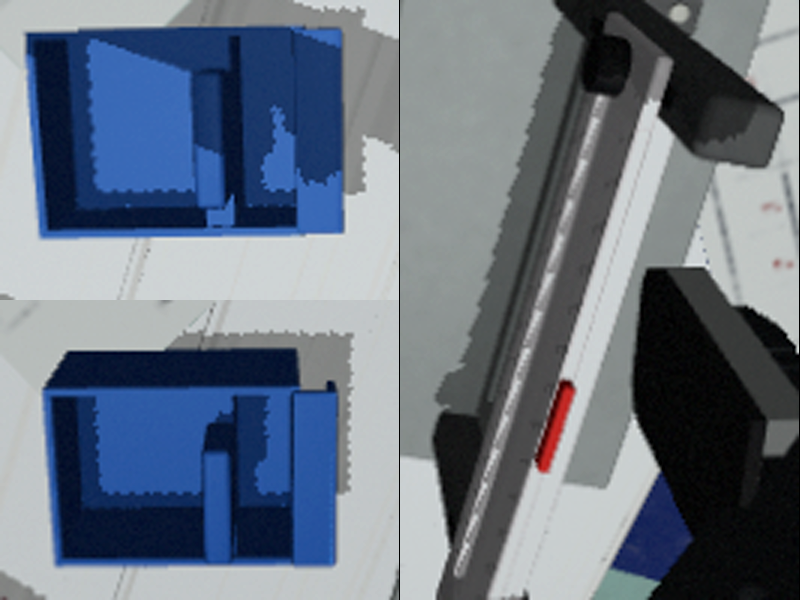

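The zoom confirms the blue bin, with its lip and bridge on the right and an off-centre web. Its corners and web can be picked out in both views. The red tab in w0 is at about (362.7,322.3).

Run:
```python
from h import *
import pickle
s0,a0=pickle.load(open('w0.pkl','rb'));s1,_=pickle.load(open('w1.pkl','rb'))
F={'FL':((179,96),(205,209.7)),'FR':((183.7,164),(208.7,268)),'LipL':((284,94.7),(301.7,210.3)),'LipR':((284.3,162.7),(302,268.3)),'web':((239.3,131),(262.3,248.5))}
P={}
for k,(u,v) in F.items():
    o,d=ray('wrist',[u],s0);o2,d2=ray('wrist',[v],s1);p,e=tri(o,d[0],o2,d2[0])
    P[k]=p;z=85 if k=='web' else 55 if k[0]=='F' else 59
    print(k,p.round(1),round(e,1),plane('wrist',[u],z,s0).round(1),plane('wrist',[v],z,s1).round(1))
t=cv2.imread('pics/top0.png');h=cv2.cvtColor(t[145:165,270:295],cv2.COLOR_BGR2HSV)
m=cv2.inRange(h,(0,110,50),(8,255,255))|cv2.inRange(h,(172,110,50),(180,255,255));ys,xs=np.nonzero(m);c=(xs.mean()+270,ys.mean()+145);print(c,len(xs))
sd=cv2.imread('pics/side0.png');h=cv2.cvtColor(sd[170:260,225:265],cv2.COLOR_BGR2HSV)
m=cv2.inRange(h,(0,110,50),(8,255,255))|cv2.inRange(h,(172,110,50),(180,255,255));ys,xs=np.nonzero(m);print('side',xs+225,ys+170)
h=cv2.cvtColor(a0[300:345,345:380],cv2.COLOR_RGB2HSV);m=cv2.inRange(h,(0,120,60),(8,255,255))|cv2.inRange(h,(172,120,60),(180,255,255));ys,xs=np.nonzero(m);w=(xs.mean()+345,ys.mean()+300);print(w,len(xs),cv2.fitLine(np.c_[xs,ys].astype(np.float32),2,0,.01,.01).ravel())
o,d=ray('wrist',[w],s0);o2,d2=ray('top',[c]);print('tab',tri(o,d[0],o2,d2[0]))
for z in(135,145,155,165,175):print(z,plane('wrist',[w],z,s0).round(1),plane('top',[c],z).round(1))
for q in([(399.3,198.3),(340,380)],[(376,213.3),(330,371.7)]):
    for z in(150,):
        e=plane('wrist',q,z,s0);v=e[0]-e[1];print('rail yaw',np.degrees(np.arctan2(-v[0],v[1])),e.round(1))
# table corners of base plate (front) in top crop
q=[(160+329/4,125+270/4),(160+663/4,125+235/4)]
e=plane('top',q,4);v=e[0]-e[1];print('plate',e.round(1),np.degrees(np.arctan2(-v[0],v[1])),e.mean(0))
```

```text
FL [409.1  93.8  52.3] 0.1 [[409.7  94.1  55. ]] [[409.4  94.8  55. ]]
FR [432.7  27.1  53. ] 0.1 [[433.1  27.6  55. ]] [[432.8  28.2  55. ]]
LipL [510.5 129.4  54.8] 0.7 [[510.8 129.6  59. ]] [[509.5 130.4  59. ]]
LipR [534.2  64.1  56.4] 0.5 [[533.9  64.4  59. ]] [[533.9  65.4  59. ]]
web [481.   83.3  82.4] 0.2 [[481.1  83.6  85. ]] [[480.9  84.5  85. ]]
(np.float64(282.06666666666666), np.float64(155.53333333333333)) 15
side [] []
(np.float64(361.4655172413793), np.float64(322.26724137931035)) 116 [ 0.30829024 -0.95129234 16.465517   22.26724   ]
tab (array([637.43509154, -29.41751853, 165.62444409]), np.float64(0.16904437853426008))
135 [[651.5 -46.4 135. ]] [[645.8 -30.1 135. ]]
145 [[646.9 -40.9 145. ]] [[643.1 -29.9 145. ]]
155 [[642.3 -35.3 155. ]] [[640.4 -29.6 155. ]]
165 [[637.6 -29.8 165. ]] [[637.7 -29.4 165. ]]
175 [[633.  -24.2 175. ]] [[635.  -29.2 175. ]]
rail yaw 6.993703678535918 [[ 627.9   82.6  150. ]
 [ 651.2 -106.8  150. ]]
rail yaw 8.08196042830038 [[ 614.5   64.   150. ]
 [ 637.8 -100.4  150. ]]
plate [[ 567.6   82.9    4. ]
 [ 597.2 -163.5    4. ]] 6.83819831183358 [582.4192976  -40.28423356   4.        ]
```

Emit:
send_rows:
  series: [85, -40, 10, 0, 0, 0, 2, 85, -312, 75, 0, 0, 0, 12.5, 85, -312, 75, 0, 0, 0, 12.5, 85, -312, 75, 0, 0, 0, 12.5, 85, -312, 75, 0, 0, 0, 12.5, 85, -312, 75, 0, 0, 0, 12.5, 85, -312, 75, 0, 0, 0, 12.5, 85, -312, 75, 0, 0, 0, 12.5]

```text
clock: 2.87
tool_pos: [646.6, -105.2, 329.4]
tool_rot: [[-0.115, 0.993, 0.0], [0.993, 0.115, -0.001], [-0.001, 0.0, -1.0]]
contact_force: [0.2, 0.7, 0.5]
opening: 85.0
grip_force: 0.0
```

Run:
```python
from h import *
import pickle
s,a=snap('wrist','w2.png'); pickle.dump((s,a),open('w2.pkl','wb'))
print(s['tool_pos'].tolist() if hasattr(s['tool_pos'],'tolist') else s['tool_pos'],s['qd'])
h=cv2.cvtColor(a,cv2.COLOR_RGB2HSV);m=cv2.inRange(h,(0,120,60),(8,255,255))|cv2.inRange(h,(172,120,60),(180,255,255))
for c in cv2.findContours(m,0,1)[0]:
    if cv2.contourArea(c)>20: print(cv2.minAreaRect(c))
cv2.imwrite('pics/c4.png',cv2.convertScaleAbs(cv2.resize(a[:250,130:430,::-1],None,fx=2.4,fy=2.4,interpolation=2),alpha=1.5))
```

```text
[646.5609663477442, -105.21969457045044, 329.4137981816653] [-21.7142242   19.72952403 -31.07477452   0.55354453  11.93472605
 -21.38075141]
((347.6346130371094, 347.826904296875), (3.9223227500915527, 9.21745777130127), 11.309932708740234)
((76.90043640136719, 305.5083923339844), (51.130767822265625, 14.26364803314209), 30.73548698425293)
((48.97191619873047, 289.0449523925781), (5.723989009857178, 12.825974464416504), 32.0053825378418)
((382.3269348144531, 179.86537170410156), (4.9029035568237305, 11.374736785888672), 11.309932708740234)
((281.0, 90.5), (41.0, 4.0), 90.0)
```

View pics/c4.png

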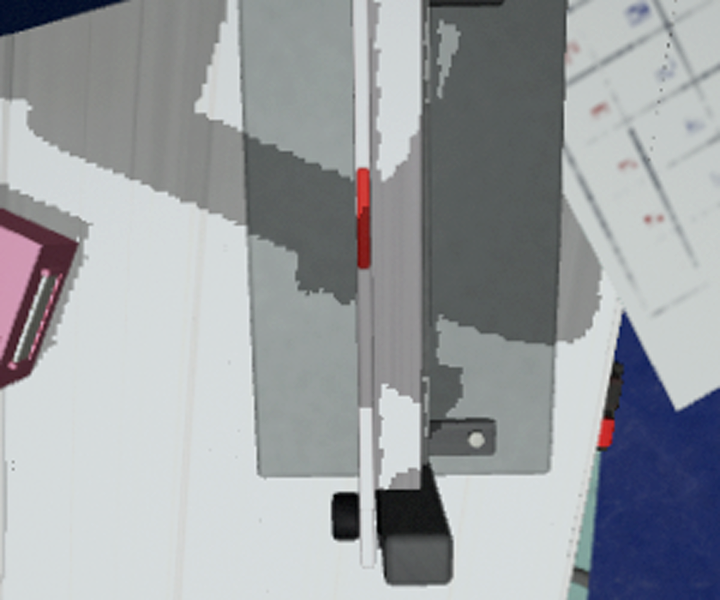

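Run:
```python
from h import *
import pickle
s0,a0=pickle.load(open('w0.pkl','rb'))
capture('wrist');capture('wrist');s,a=snap('wrist','w3.png'); pickle.dump((s,a),open('w3.pkl','wb'))
print(np.round(s['tool_pos'],1),np.round(s['qd'],1))
h=cv2.cvtColor(a[:200,200:360],cv2.COLOR_RGB2HSV);m=cv2.inRange(h,(0,120,60),(8,255,255))|cv2.inRange(h,(172,120,60),(180,255,255))
ys,xs=np.nonzero(m);print(xs.min()+200,xs.max()+201,ys.min(),ys.max()+1)
c=((xs.min()+xs.max())/2+200,(ys.min()+ys.max())/2)
o,d=ray('wrist',[c],s)
for w in((361.5,322.3),):
    o2,d2=ray('wrist',[w],s0);p,e=tri(o,d[0],o2,d2[0]);print('w0w3',p.round(1),e)
o2,d2=ray('top',[(282.07,155.53)]);p,e=tri(o,d[0],o2,d2[0]);print('top',p.round(1),e)
for z in(155,165):print(plane('wrist',[c],z,s).round(1))
# tab length -> height
e=[plane('wrist',[(c[0],ys.min()-.5),(c[0],ys.max()+.5)],z,s) for z in(155,165)];print([np.linalg.norm(q[0]-q[1]) for q in e])
# rail: white strip centre at rows
g=a[:,:,:].min(2).astype(int)
for r in(10,20,30,170,190,210,225):
    row=g[r,265:305]; print(r,row.tolist())
```

```text
[ 645.8 -103.9  328.8] [ 2.5 -1.7  2.5  0.6  0.1  1. ]
279 285 72 114
w0w3 [637.8 -30.1 164.9] 0.2068648210280657
top [637.7 -29.8 164.6] 0.7496770487873419
[[637.7 -30.1 155. ]]
[[637.7 -30.2 165. ]]
[np.float64(30.794892816693217), np.float64(29.74539215201944)]
10 [98, 98, 98, 99, 98, 98, 97, 97, 98, 98, 98, 97, 82, 130, 136, 137, 137, 137, 128, 92, 98, 99, 110, 133, 137, 137, 137, 137, 137, 137, 137, 137, 137, 136, 137, 136, 137, 137, 137, 137]
20 [99, 99, 100, 99, 99, 99, 99, 97, 97, 97, 97, 96, 82, 129, 138, 138, 137, 137, 133, 100, 97, 111, 137, 138, 138, 137, 138, 137, 137, 138, 138, 137, 138, 138, 138, 138, 138, 137, 138, 137]
30 [99, 100, 100, 100, 100, 101, 100, 100, 99, 99, 99, 99, 100, 121, 138, 139, 138, 138, 135, 110, 98, 99, 112, 138, 139, 138, 138, 139, 138, 139, 138, 138, 138, 138, 139, 138, 138, 138, 138, 138]
170 [99, 101, 101, 101, 101, 100, 100, 100, 99, 98, 99, 98, 99, 100, 100, 113, 143, 143, 143, 137, 91, 77, 94, 102, 143, 143, 143, 143, 143, 142, 143, 142, 143, 143, 142, 143, 143, 143, 143, 142]
190 [101, 100, 100, 100, 99, 99, 99, 100, 100, 99, 99, 99, 98, 98, 96, 88, 140, 143, 143, 143, 140, 102, 96, 95, 95, 102, 143, 143, 143, 143, 143, 143, 143, 143, 143, 143, 143, 143, 143, 143]
210 [143, 143, 142, 139, 41, 4, 6, 5, 8, 8, 7, 6, 7, 5, 7, 47, 136, 142, 143, 143, 141, 126, 37, 2, 12, 15, 16, 13, 16, 14, 14, 14, 16, 15, 16, 15, 14, 17, 16, 15]
225 [143, 143, 143, 140, 88, 17, 10, 5, 12, 10, 10, 10, 12, 11, 16, 62, 125, 143, 143, 142, 141, 125, 114, 50, 24, 17, 16, 24, 30, 32, 35, 34, 35, 36, 35, 36, 37, 37, 36, 35]
```

Emit:
send_rows:
  series: [60, 35, -25, 15, 0, 0, -3, 26, 205, -142, 110, 0, 0, -12.9, 26, 205, -142, 110, 0, 0, -12.9, 26, 205, -142, 110, 0, 0, -12.9, 26, 205, -142, 110, 0, 0, -12.9, 26, 205, -142, 110, 0, 0, -12.9, 26, 205, -142, 110, 0, 0, -12.9, 26, 205, -142, 110, 0, 0, -12.9]

```text
clock: 3.73
tool_pos: [475.0, 88.8, 218.2]
tool_rot: [[-0.339, 0.941, -0.005], [0.941, 0.339, 0.0], [0.002, -0.005, -1.0]]
contact_force: [-1.2, -1.1, -0.7]
opening: 25.9
grip_force: 0.0
```

Run:
```python
from h import *
import pickle
sp,_=pickle.load(open('w3.pkl','rb'))
for z in (160,):
    q=plane('wrist',[(280.4,20),(283.9,225),(280.5,10),(282.6,170),(283.1,190)],z,sp);print(q.round(1))
    for i,j in((0,1),(2,4),(0,3)): v=q[i]-q[j];print(np.degrees(np.arctan2(-v[0],v[1])))
print(np.degrees(np.arctan2(sp['tool_rot'][1][1],sp['tool_rot'][0][1])))
s=readout.read_state();print(np.round(s['tool_pos'],2),np.degrees(np.arctan2(s['tool_rot'][1][1],s['tool_rot'][0][1])),s['opening'],s['qd'])
R=np.array(s['tool_rot']);print(R.T@(np.array([481.5,83.5,77])-s['tool_pos']))
```

```text
[[ 631.    20.3  160. ]
 [ 651.5 -132.7  160. ]
 [ 630.3   27.   160. ]
 [ 645.2  -87.8  160. ]
 [ 647.5 -103.7  160. ]]
7.645849049385992
7.484954923903035
7.488372345936507
6.525364613704403
[474.96  88.75 218.16] 19.823909103154755 25.940573134062763 [-3.01585589  0.40418241 -5.42908901 -0.94395585  2.24188323 -3.77122882]
[ -7.41256526   5.0091152  141.12646241]
```

Emit:
send_rows:
  series: [26, -4, 2, 30, 0, 0, 0, 26, -7, 4, 60, 0, 0, 0, 26, -7, 5, 90, 0, 0, 0, 26, -7, 5, 90, 0, 0, 0, 26, -7, 5, 90, 0, 0, 0, 26, -7, 5, 90, 0, 0, 0, 26, -7, 5, 90, 0, 0, 0, 26, -7, 5, 90, 0, 0, 0]

```text
clock: 4.4
tool_pos: [488.1, 81.2, 131.5]
tool_rot: [[-0.336, 0.942, 0.003], [0.942, 0.336, 0.0], [-0.001, 0.003, -1.0]]
contact_force: [0.3, -0.1, -1.3]
opening: 26.0
grip_force: 0.0
```

Run:
```python
from h import *
s,a=snap('wrist','w4.png');cv2.imwrite('pics/c5.png',cv2.convertScaleAbs(a[:,:,::-1],alpha=1.5))
print(np.round(s['tool_pos'],2),np.degrees(np.arctan2(s['tool_rot'][1][1],s['tool_rot'][0][1])),np.round(s['qd'],1))
R=np.array(s['tool_rot']);print(R.T@(np.array([481.5,83.5,77])-s['tool_pos']))
```

```text
[488.15  81.2  131.46] 19.661343108479954 [ 0.   0.3  0.4 -0.1 -0.4 -0.1]
[ 4.43276307 -5.63104181 54.44467399]
```

View pics/c5.png

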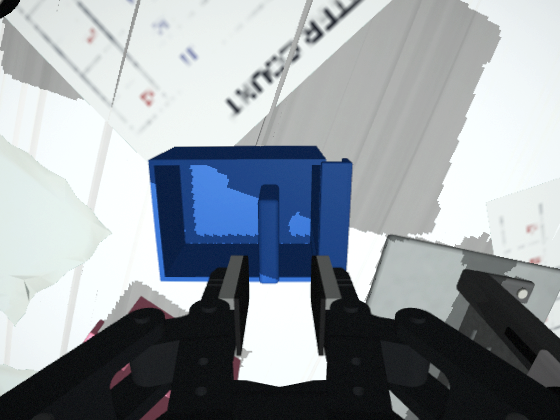

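The web at (269,235) sits to the left of the finger centre (280), which matches the computed offset of −5.6 mm. I'll correct for it and descend.

Emit:
send_rows:
  series: [26, 4.4, -5.6, 5, 0, 0, 0, 26, 4.4, -5.6, 20, 0, 0, 0, 26, 4.4, -5.6, 40, 0, 0, 0, 26, 4.4, -5.6, 54, 0, 0, 0, 26, 4.4, -5.6, 54, 0, 0, 0, 26, 4.4, -5.6, 54, 0, 0, 0, 26, 4.4, -5.6, 54, 0, 0, 0, 26, 4.4, -5.6, 54, 0, 0, 0]

```text
clock: 5.12
tool_pos: [480.9, 83.5, 76.7]
tool_rot: [[-0.336, 0.942, 0.001], [0.942, 0.336, 0.0], [-0.0, 0.001, -1.0]]
contact_force: [0.0, 0.2, -0.1]
opening: 26.0
grip_force: 0.0
```

Emit:
send_rows:
  series: [0, 0, 0, 0, 0, 0, 0, 0, 0, 0, 0, 0, 0, 0, 0, 0, 0, 0, 0, 0, 0, 0, 0, 0, 0, 0, 0, 0, 0, 0, 0, 0, 0, 0, 0, 0, 0, 0, 0, 0, 0, 0, 0, 0, 0, 0, 0, 0, 0, 0, 0, 0, 0, 0, 0, 0]

```text
clock: 5.78
tool_pos: [481.1, 83.4, 76.5]
tool_rot: [[-0.336, 0.942, 0.001], [0.942, 0.336, 0.0], [-0.0, 0.001, -1.0]]
contact_force: [-0.2, 0.6, 9.0]
opening: 9.3
grip_force: 62.5
```

Emit:
send_rows:
  series: [0, 0, 0, -5, 0, 0, 0, 0, 0, 0, -20, 0, 0, 0, 0, 0, 0, -45, 0, 0, 0, 0, 0, 0, -75, 0, 0, 0, 0, 0, 0, -105, 0, 0, 0, 0, 0, 0, -130, 0, 0, 0, 0, 0, 0, -150, 0, 0, 0, 0, 0, 0, -150, 0, 0, 0]

```text
clock: 6.45
tool_pos: [482.1, 83.5, 229.8]
tool_rot: [[-0.336, 0.942, 0.006], [0.942, 0.336, 0.001], [-0.001, 0.006, -1.0]]
contact_force: [1.4, 1.2, -2.5]
opening: 9.0
grip_force: 60.8
```

Emit:
send_rows:
  series: [0, 0, 0, 0, 0, 0, 3, 0, 0, 0, 0, 0, 0, 6, 0, 0, 0, 0, 0, 0, 9, 0, 0, 0, 0, 0, 0, 12.3, 0, 0, 0, 0, 0, 0, 12.3, 0, 0, 0, 0, 0, 0, 12.3, 0, 0, 0, 0, 0, 0, 12.3, 0, 0, 0, 0, 0, 0, 12.3]

```text
clock: 7.12
tool_pos: [480.3, 83.3, 225.6]
tool_rot: [[-0.129, 0.992, -0.0], [0.992, 0.129, -0.0], [-0.0, -0.0, -1.0]]
contact_force: [-0.4, 0.5, -2.4]
opening: 9.2
grip_force: 60.7
```

Run:
```python
from h import *
s=readout.read_state()
print(np.round(s['tool_pos'],2),np.degrees(np.arctan2(s['tool_rot'][1][1],s['tool_rot'][0][1])),np.round(s['qd'],1),s['contact_force'],s['torque'],s['opening'])
R=np.array(s['tool_rot']);print(R.T@(np.array([603.0,-34.5,s['tool_pos'][2]])-s['tool_pos']))
```

```text
[480.34  83.31 225.59] 7.439044118235856 [-0.  -0.1 -0.1  0.  -0.   0.4] [-0.438462    0.53046591 -2.41547426] [ 0.01421015 -0.0326101  -0.02162638] 9.187017691765819
[-1.32699133e+02  1.06375674e+02 -4.04127777e-02]
```

Emit:
send_rows:
  series: [0, -15, 12, 0, 0, 0, 0, 0, -40, 32, 0, 0, 0, 0, 0, -70, 55, 0, 0, 0, 0, 0, -100, 80, 0, 0, 0, 0, 0, -122, 97, 0, 0, 0, 0, 0, -132.7, 106.4, 0, 0, 0, 0, 0, -132.7, 106.4, 0, 0, 0, 0, 0, -132.7, 106.4, 0, 0, 0, 0]

```text
clock: 7.78
tool_pos: [603.0, -35.1, 225.2]
tool_rot: [[-0.128, 0.992, -0.001], [0.992, 0.128, 0.0], [0.0, -0.001, -1.0]]
contact_force: [-0.9, 0.9, -2.4]
opening: 8.9
grip_force: 60.8
```

Run:
```python
from h import *
capture('wrist');capture('wrist')
s,a=snap('wrist','w5.png');cv2.imwrite('pics/c6.png',cv2.convertScaleAbs(a[:,:,::-1],alpha=1.5))
print(np.round(s['tool_pos'],2),np.degrees(np.arctan2(s['tool_rot'][1][1],s['tool_rot'][0][1])),np.round(s['qd'],1),s['contact_force'])
R=np.array(s['tool_rot']);print(R.T@(np.array([603.0,-34.5,226])-s['tool_pos']))
```

```text
[602.21 -34.18 225.47] 7.392520349982753 [ 0.5 -0.4  0.2 -0.  -0.1  0.1] [-0.40085197  0.48948776 -2.88369361]
[-0.42344182  0.74072472 -0.5274332 ]
```

View pics/c6.png

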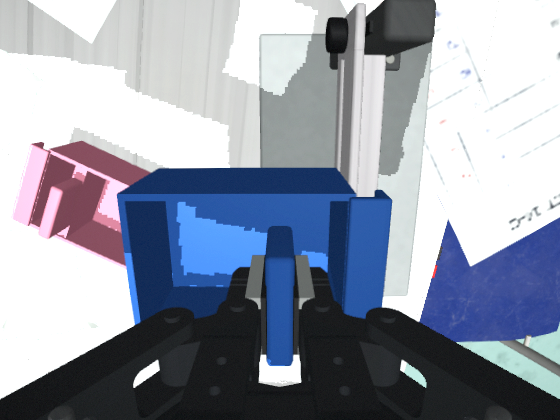

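Emit:
send_rows:
  series: [0, 0, 0.7, 4, 0, 0, 0, 0, -0.4, 0.7, 10, 0, 0, 0, 0, -0.4, 0.7, 16, 0, 0, 0, 0, -0.4, 0.7, 22, 0, 0, 0, 0, -0.4, 0.7, 27, 0, 0, 0, 0, -0.4, 0.7, 30, 0, 0, 0, 0, -0.4, 0.7, 31, 0, 0, 0, 0, -0.4, 0.7, 31, 0, 0, 0]

```text
clock: 8.6
tool_pos: [603.6, -34.9, 194.4]
tool_rot: [[-0.128, 0.992, -0.001], [0.992, 0.128, 0.0], [0.0, -0.001, -1.0]]
contact_force: [-0.2, 0.7, -1.9]
opening: 9.0
grip_force: 60.8
```

Run:
```python
from h import *
import pickle
s,a=snap('wrist','w6.png')
print(np.round(s['tool_pos'],2),s['contact_force'],s['torque'],s['qd'])
s5=None
```

```text
[603.63 -34.92 194.43] [-0.1942131  0.6591926 -1.8962371] [ 0.013229   -0.02459333  0.04768596] [-0.02246732 -0.48315114 -0.55506106 -0.0128965   0.30468015  0.00926546]
```

Emit:
send_rows:
  series: [0, 0, 0, 0.7, 0, 0, 0, 0, 0, 0, 1.4, 0, 0, 0, 0, 0, 0, 2.1, 0, 0, 0, 0, 0, 0, 2.8, 0, 0, 0, 0, 0, 0, 3.5, 0, 0, 0, 0, 0, 0, 4.2, 0, 0, 0, 0, 0, 0, 5, 0, 0, 0, 0, 0, 0, 5, 0, 0, 0]

```text
clock: 9.32
tool_pos: [603.7, -34.9, 189.6]
tool_rot: [[-0.128, 0.992, -0.0], [0.992, 0.128, 0.0], [0.0, -0.0, -1.0]]
contact_force: [0.5, -0.3, -3.0]
opening: 9.2
grip_force: 60.8
```

Emit:
send_rows:
  series: [0, 0, 0, 0.3, 0, 0, 0, 0, 0, 0, 0.6, 0, 0, 0, 0, 0, 0, 0.9, 0, 0, 0, 0, 0, 0, 1.2, 0, 0, 0, 0, 0, 0, 1.5, 0, 0, 0, 0, 0, 0, 1.5, 0, 0, 0, 0, 0, 0, 1.5, 0, 0, 0, 0, 0, 0, 1.5, 0, 0, 0]

```text
clock: 9.98
tool_pos: [603.7, -34.9, 188.3]
tool_rot: [[-0.128, 0.992, -0.0], [0.992, 0.128, -0.0], [0.0, -0.0, -1.0]]
contact_force: [0.4, 0.5, -2.5]
opening: 9.3
grip_force: 60.8
```

Emit:
send_rows:
  series: [0, 0, 0, 0.3, 0, 0, 0, 0, 0, 0, 0.6, 0, 0, 0, 0, 0, 0, 0.9, 0, 0, 0, 0, 0, 0, 1.2, 0, 0, 0, 0, 0, 0, 1.2, 0, 0, 0, 0, 0, 0, 1.2, 0, 0, 0, 0, 0, 0, 1.2, 0, 0, 0, 0, 0, 0, 1.2, 0, 0, 0]

```text
clock: 10.65
tool_pos: [603.8, -35.0, 187.2]
tool_rot: [[-0.128, 0.992, 0.0], [0.992, 0.128, -0.0], [-0.0, 0.0, -1.0]]
contact_force: [-1.8, 0.1, 3.8]
opening: 9.1
grip_force: 61.7
```

Emit:
send_rows:
  series: [0, 0, 0, 0.2, 0, 0, 0, 0, 0, 0, 0.4, 0, 0, 0, 0, 0, 0, 0.6, 0, 0, 0, 0, 0, 0, 0.8, 0, 0, 0, 0, 0, 0, 1, 0, 0, 0, 0, 0, 0, 1, 0, 0, 0, 0, 0, 0, 1, 0, 0, 0, 0, 0, 0, 1, 0, 0, 0]

```text
clock: 11.32
tool_pos: [603.8, -34.9, 186.1]
tool_rot: [[-0.128, 0.992, 0.0], [0.992, 0.128, -0.0], [-0.0, 0.0, -1.0]]
contact_force: [-0.5, 0.2, 2.5]
opening: 9.2
grip_force: 61.7
```

Emit:
send_rows:
  series: [0, 0, 0, 0.4, 0, 0, 0, 0, 0, 0, 0.8, 0, 0, 0, 0, 0, 0, 1.2, 0, 0, 0, 0, 0, 0, 1.6, 0, 0, 0, 0, 0, 0, 2, 0, 0, 0, 0, 0, 0, 2, 0, 0, 0, 0, 0, 0, 2, 0, 0, 0, 0, 0, 0, 2, 0, 0, 0]

```text
clock: 11.98
tool_pos: [603.7, -34.9, 184.0]
tool_rot: [[-0.128, 0.992, -0.0], [0.992, 0.128, -0.0], [-0.0, -0.0, -1.0]]
contact_force: [-1.3, -0.1, 1.5]
opening: 9.3
grip_force: 61.6
```

Emit:
send_rows:
  series: [0, 0, 0, 0.2, 0, 0, 0, 0, 0, 0, 0.4, 0, 0, 0, 0, 0, 0, 0.6, 0, 0, 0, 0, 0, 0, 0.8, 0, 0, 0, 0, 0, 0, 1, 0, 0, 0, 0, 0, 0, 1, 0, 0, 0, 0, 0, 0, 1, 0, 0, 0, 0, 0, 0, 1, 0, 0, 0]

```text
clock: 12.65
tool_pos: [603.8, -34.9, 183.1]
tool_rot: [[-0.128, 0.992, 0.0], [0.992, 0.128, -0.0], [-0.0, 0.0, -1.0]]
contact_force: [-1.6, -0.7, 4.8]
opening: 9.2
grip_force: 61.9
```

Emit:
send_rows:
  series: [0, 0, 0, 0.1, 0, 0, 0, 0, 0, 0, 0.2, 0, 0, 0, 0, 0, 0, 0.3, 0, 0, 0, 0, 0, 0, 0.4, 0, 0, 0, 0, 0, 0, 0.5, 0, 0, 0, 0, 0, 0, 0.5, 0, 0, 0, 0, 0, 0, 0.5, 0, 0, 0, 0, 0, 0, 0.5, 0, 0, 0]

```text
clock: 13.32
tool_pos: [603.8, -34.9, 183.1]
tool_rot: [[-0.128, 0.992, 0.0], [0.992, 0.128, -0.0], [-0.0, 0.0, -1.0]]
contact_force: [-3.9, -0.1, 11.0]
opening: 9.2
grip_force: 62.9
```

Emit:
send_rows:
  series: [0, 0, 0, -0.2, 0, 0, 0, 0, 0, 0, -0.5, 0, 0, 0, 0, 0, 0, -0.5, 0, 0, 0, 0, 0, 0, -0.5, 0, 0, 0, 0, 0, 0, -0.5, 0, 0, 0, 0, 0, 0, -0.5, 0, 0, 0, 0, 0, 0, -0.5, 0, 0, 0, 0, 0, 0, -0.5, 0, 0, 0]

```text
clock: 13.98
tool_pos: [603.7, -34.9, 183.1]
tool_rot: [[-0.128, 0.992, -0.0], [0.992, 0.128, -0.0], [-0.0, -0.0, -1.0]]
contact_force: [-1.4, 0.7, 5.4]
opening: 9.2
grip_force: 62.0
```

Emit:
send_rows:
  series: [12, 0, 0, 0, 0, 0, 0, 15, 0, 0, 0, 0, 0, 0, 18, 0, 0, 0, 0, 0, 0, 22, 0, 0, 0, 0, 0, 0, 22, 0, 0, 0, 0, 0, 0, 22, 0, 0, 0, 0, 0, 0, 22, 0, 0, 0, 0, 0, 0, 22, 0, 0, 0, 0, 0, 0]

```text
clock: 14.65
tool_pos: [603.7, -34.9, 183.1]
tool_rot: [[-0.128, 0.992, 0.0], [0.992, 0.128, -0.0], [-0.0, 0.0, -1.0]]
contact_force: [0.4, 0.2, 0.6]
opening: 21.8
grip_force: 0.0
```

Released cleanly. Next I'll raise the tool straight up and check.

Emit:
send_rows:
  series: [22, 0, 0, -3, 0, 0, 0, 22, 0, 0, -10, 0, 0, 0, 22, 0, 0, -25, 0, 0, 0, 22, 0, 0, -50, 0, 0, 0, 22, 0, 0, -80, 0, 0, 0, 22, 0, 0, -110, 0, 0, 0, 22, 0, 0, -125, 0, 0, 0, 22, 0, 0, -125, 0, 0, 0]

```text
clock: 15.32
tool_pos: [605.4, -35.1, 312.9]
tool_rot: [[-0.128, 0.992, 0.006], [0.992, 0.128, -0.001], [-0.002, 0.006, -1.0]]
contact_force: [0.1, -0.4, 1.2]
opening: 22.2
grip_force: 0.0
```

Emit:
send_rows:
  series: [22, -20, 0, 0, 0, 0, 0, 22, -40, 0, 0, 0, 0, 0, 22, -60, 0, 0, 0, 0, 0, 22, -60, 0, 0, 0, 0, 0, 22, -60, 0, 0, 0, 0, 0, 22, -60, 0, 0, 0, 0, 0, 22, -60, 0, 0, 0, 0, 0, 22, -60, 0, 0, 0, 0, 0]

```text
clock: 15.98
tool_pos: [611.3, -93.7, 308.1]
tool_rot: [[-0.129, 0.992, -0.0], [0.992, 0.129, 0.0], [0.0, -0.0, -1.0]]
contact_force: [-0.6, 0.5, 0.1]
opening: 21.8
grip_force: 0.0
```

Run:
```python
from h import *
s,a=snap('wrist','w7.png');_,b=snap('side','side7.png')
print(np.round(s['tool_pos'],1),s['contact_force'])
C=np.zeros((600,800,3),np.uint8)
C[:420,:560]=a
C[420:,:]=0
z=cv2.resize(b[160:280,220:340],(240,240),interpolation=2);C[:240,560:]=z
cv2.imwrite('pics/c7.png',cv2.convertScaleAbs(C[:,:,::-1],alpha=1.5))
```

```text
[611.3 -93.7 308.1] [-0.6423366   0.46758586  0.06505182]
```

View pics/c7.png

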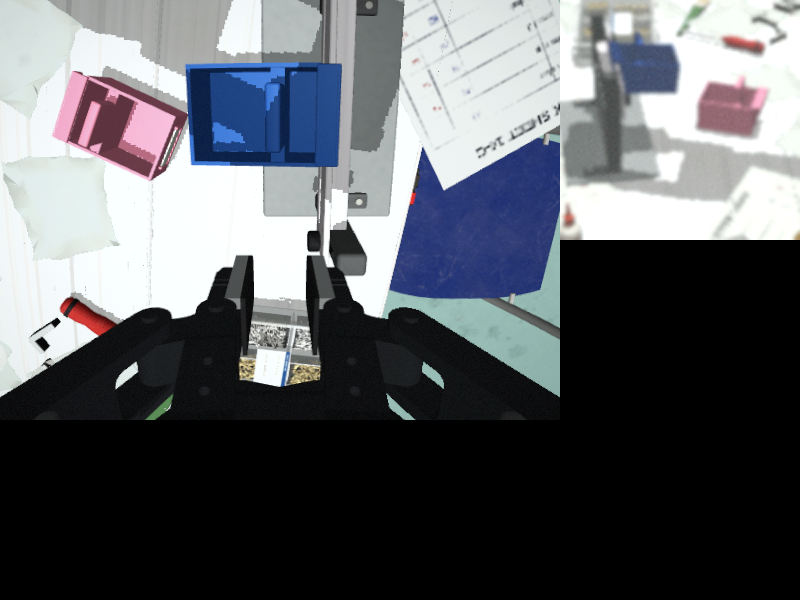

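The bin hangs level at (263,115), with the lip over the rail, and the robot is clear of it. The hard stop came about 5 mm after first contact with the tab, so the tab should be home.

```bash
python3 -c "
from workcell import job; print(job.job_done())"
```

```text
the job is handed in; nothing more can be done
None
```

The blue bin was left hanging level on the rail and released, with its lip behind the rail. The lock tab appears to be home: there was a hard stop about 5 mm after first contact, with at most about 14 N on the rack. The job is handed in, but no verdict came back.

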